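Stack a separator plate and a toothed friction disc into a small clutch

ROBOT

A 6-joint arm with a two-finger parallel gripper is mounted at the origin on the work surface. World frame = base frame: x ahead of the robot, y to its left, z up, the work surface at z = 0. Lengths are in m, angles in rad, forces in N, time in s.
With the tool pointing down it reaches from about 0.375 to 0.9 m from the base axis. Payload 3.1 kg.
Tool frame: the origin (TCP) lies between the finger pads; the fingertips stand 17 mm ahead of it and the grasp point (between the pads) lies 2 mm behind it (robot.nose_length is the distance from the TCP to the fingertips, in m); z points along the fingers, y is the line along which they close (so a half turn about z gives the same grasp; the last joint's range is limited). The gripper opens to 87 mm and grips with 3 to 60 N. Pads are 19 mm wide; open, the fingers measure 117 mm over their backs; the gripper's body (75 mm by 190 mm) begins 51 mm behind the grasp point.
Start: joints at [0.975, 0.527, 1.433, -0, 1.181, -0.178], TCP at [0.254, 0.571, 0.24] pointing down, gripper open.
Joint ranges: [-3.08, 3.08], [-0.75, 2.2], [0.22, 2.44], [-1.43, 4.57], [0, 2.65], [-2.85, 2.85]. Speed limits (rad/s): [2.79, 2.79, 3.14, 3.14, 3.14, 3.14].

INTERFACE

Orientations are given as a unit quaternion [x, y, z, w].
In Python, from rig import robot, cams gives the robot as it stands.
- The arm moves only by the shell command python3 -m pendant 'ROWS' [FORCE]. ROWS is JSON, a list of rows, each an object with "jaw": the opening, from 0 (shut) to 1 (fully open); "linear": the shift along the tool's x, y, z in cm, a list of three; "twist": the turn about the tool's z in degrees. A call has 1 to 12 rows; each row shifts and turns the commanded pose from where the row before left it, along the tool's axes as they then stand; what a row does not reach is not made up. A row lasts 1/12 s, in which the tool goes at most 41.7 mm and 7.16 degrees, less where a joint would pass 70% of its speed; a pose out of reach is approached as far as the arm can. A call is refused whole if a number of a shift passes 4.17 or a number of a turn 7.16, either way. A call with a gripper value outside its range is refused whole. The fingers move at their own pace and stop on an object; FORCE is the grip in N (left out, the last holds). Time passes only in rows, so rows that do not move let the fingers close. It gives the time, the measured TCP pose, the force, the opening and the grip force at its end, in the units of the state.
- robot.get_obs(): the state, without advancing time (a new reading comes with each control period).
- cams.camera(name): name is "scene" or "top"; returns a dict with "color" (400x640x3 uint8, blue, green, red), "depth" (400x640 float32, m along the optical axis (not along the pixel's ray), 0 where there is no reading), "fov_y" (degrees; the focal length in pixels is half the picture's height over the tangent of half this angle, whatever the lens; pixels are square), "cx", "cy" (the principal point, pixels), "view" (4x4, takes a point from world to camera coordinates). Camera axes: x right, y down, z forward; pixel columns grow to the right and rows downward; lengths in m; the calibration is good to about 2 mm. A picture is of the moment at which its call begins.
- robot.hand_in(): hands the job in; it is judged then, once.
The state is a dict: "time": time; "q": joint angles; "joint_velocities": joint speeds; "joint_torque": joint torques, N m; "position": TCP position; "tool_rot": TCP orientation; "ft_force": force on the tool from outside, world axes, zero at the start; "moment": the same for the moment, N m; "grip_width": finger opening in m; "grip_force": force on a finger pad.
Only numpy, scipy, OpenCV 4.12 (cv2) and the standard library are available. Lean on these libraries where they do the work, as an engineer would, in place of code of your own. Each camera call takes 0.05 s, during which the arm holds its last target. There are 200 camera calls.

TASK

Build up the pit-bike clutch on the bench: first put the steel separator plate down over the splined hub with its two forks astride the two pillars, right down on the flange; then put the friction disc on top of it with its inner teeth in the hub's splines, fully home and flat on the separator. Feel for the splines with a light hand, turning the disc rather than forcing it, never press or drop the plates hard on the clutch, and leave the other things on the bench where they are.

Things in the scene. Friction and masses are not known exactly. Their poses are not given: they have to be found in the camera images.
- clutch: Clutch fixture, fixed to the bench at varying place and yaw. Origin: centre of the underside of its 125 x 110 x 10 mm aluminium base plate; z up. On the plate stand a round flange with the splined hub on the z axis, and, on the own +x and -x axis, two square pillars 8 x 8 mm, centres 41 mm from the z axis, tops 54 mm above the origin.
- seat (a point): Centre of the flange top (46 mm diameter), the seat of the separator, 32 mm above the clutch origin, on the hub axis. Fully home the separator has its underside here, each pillar standing in a fork with 1.5 mm to spare on either side; the disc has its underside 5 mm higher.
- spline_top (a point): Centre of the hub at the height of its spline tops, 18 mm above the seat: 6 steel splines 7 mm wide with square tops, 36 mm over the tips, 24 mm at the root; a tapered nose stands 8 mm higher. The hub is clamped stiff at an arbitrary angle that NO pose here measures (pitch 60 degrees): find it by feel, turning the lightly pressed disc until it drops in, or by sight.
- separator: Separator plate, bright steel, 5 mm thick, 90 g: octagonal ring 52 mm across flats, plain 40 mm bore that passes the splines, and forks on its own +x and -x: each two prongs 4 mm wide with an 11 mm gap, out to 48 mm from the centre. Grip the 21 mm flats at own +y and -y. Origin: centre of underside. Starts on a white puck 45 mm wide, 26 mm high, own x within 0.5 rad of world x.
- disc: Friction disc, dark steel with black facings, 5 mm thick, 80 g, no forks: octagonal ring 62 mm across flats (25 mm flats facing own x, y and the diagonals), 40 mm bore, 6 inner teeth 5 mm wide reaching in to 14 mm from the centre, one on own +x, about 5 degrees of play in the splines. Origin: centre of underside. Starts on another white puck 45 mm wide, 26 mm high, at any yaw.
- wrench: Bystander: steel wrench lying near the robot; leave it alone.
- screwdriver: Bystander: screwdriver lying towards the back left; leave it alone.
- bearing: Bystander: steel bearing ring, 42 mm diameter, 14 mm high; leave it alone.
- bolt_cup: Bystander: small steel bowl, 70 mm diameter, 45 mm high; leave it alone.
- threadlock: Bystander: small red bottle, 32 mm diameter, about 85 mm high; leave it alone.
- pressure_plate: Bystander: aluminium pressure plate, 90 mm diameter, with four short posts, 17 mm high; leave it alone.
- tin: Bystander: steel tin, 100 mm diameter, 120 mm high; leave it alone.

How it is judged:
On the way:
1. the separator lies home on the flange, its forks astride the pillars (horizontal distance between separator and clutch below 0.003 m and z of separator in the frame of clutch between 0.03 and 0.034 m and angle between the x axis of separator and the x axis of clutch, either way round below 0.1 rad and angle between separator's own z axis and vertical below 0.06 rad), for 0.2 s.
At the end, for the whole second after the job is handed in: Separator flat on the flange (underside 32 mm above the clutch origin), forks astride the pillars within 0.1 rad; disc flat on it, teeth down in the splines (underside 37 mm); heights within 2 mm, centred within 3 mm, tilts under 0.06 rad, both at rest (all of step 1 and horizontal distance between disc and clutch below 0.003 m and z of disc in the frame of clutch between 0.035 and 0.039 m and angle between disc's own z axis and vertical below 0.06 rad and linear speed of each of separator, disc below 0.02 m/s); the robot touches nothing.
It fails at once if the clutch was pressed or struck with more than 40 N (contact force between clutch and anything else above 40 N).
It fails at once if another thing on the bench was pushed more than 25 mm (distance of any of wrench, screwdriver, bearing, bolt_cup, threadlock, pressure_plate, tin from where it was at the start of the episode above 0.025 m).
It also fails if it takes over 67 s, if anything falls off the work surface, if the arm or the gripper's body presses on something with over 40 N, if the wrist force passes 120 N, or if a joint passes its speed limit or range.

## Working session

There is one attempt and no reset: what is moved stays moved. The work goes in short steps, Python scripts to look and compute and a shell command to move; the robot and the scene stay as the last step left them, time stands still between calls to the robot, and variables do not carry over. Pictures are saved under pics/ and viewed, at most 10 in all, crops included, and the job is handed in when it is done.

```bash
mkdir -p pics; ls
cat > h.py <<'E'
import numpy as np, cv2
from rig import robot, cams
def shot(n):
    c=cams.camera(n); c['f']=200/np.tan(np.radians(c['fov_y'])/2); c['V']=np.linalg.inv(np.array(c['view'])); return c
def ray(c,u,v,z):
    d=c['V'][:3,:3]@np.array([(u-c['cx'])/c['f'],(v-c['cy'])/c['f'],1]); o=c['V'][:3,3]
    return o+d*(z-o[2])/d[2]
def proj(c,p):
    q=(np.array(c['view'])@np.r_[p,1])[:3]; return q[:2]/q[2]*c['f']+[c['cx'],c['cy']]
def cloud(c):
    v,u=np.mgrid[0:400,0:640]; d=c['depth']
    P=np.stack([(u-c['cx'])/c['f']*d,(v-c['cy'])/c['f']*d,d],-1)
    return P@c['V'][:3,:3].T+c['V'][:3,3]
E
python3 - <<'E'
from h import *
for n in('scene','top'):
    c=shot(n); cv2.imwrite(f'pics/{n}0.png',c['color']); print(n,c['f'],c['cx'],c['cy'],c['V'].round(3).tolist())
    np.save(n+'.npy',c,allow_pickle=True)
o=robot.get_obs();print(o)
E
```

```text
pics
scene 440.4617892429792 320.6961618674283 196.0446100809596 [[-0.822, 0.402, -0.404, 0.976], [0.57, 0.594, -0.568, 0.667], [0.011, -0.697, -0.717, 0.818], [0.0, 0.0, 0.0, 1.0]]
top 378.78998450233547 327.67666630483 200.54914819825112 [[0.028, -0.985, 0.17, 0.364], [-0.999, -0.024, 0.026, 0.084], [-0.021, -0.17, -0.985, 1.154], [0.0, 0.0, 0.0, 1.0]]
{'time': 0.1, 'q': array([ 9.74518056e-01,  5.28433226e-01,  1.43374040e+00, -3.01955804e-05,
        1.18138815e+00, -1.78516544e-01]), 'joint_velocities': array([ 0.0001816 , -0.00203422, -0.00192273, -0.00055163, -0.00067908,
       -0.00018399]), 'joint_torque': array([ 9.34069112e-05, -4.40982842e+01, -1.77150321e+01,  6.35104277e-02,
        5.33451838e-02, -3.18993114e-05]), 'position': array([0.25321487, 0.57074208, 0.23864331]), 'tool_rot': array([ 2.07359498e-01,  9.78264315e-01, -9.16873791e-04, -3.59019738e-04]), 'ft_force': array([0.01368068, 0.34174968, 0.33940377]), 'moment': array([-0.01026897,  0.0342504 ,  0.0024352 ]), 'grip_force': 0.0, 'grip_width': 0.08748168033719451}
```

View pics/top0.png

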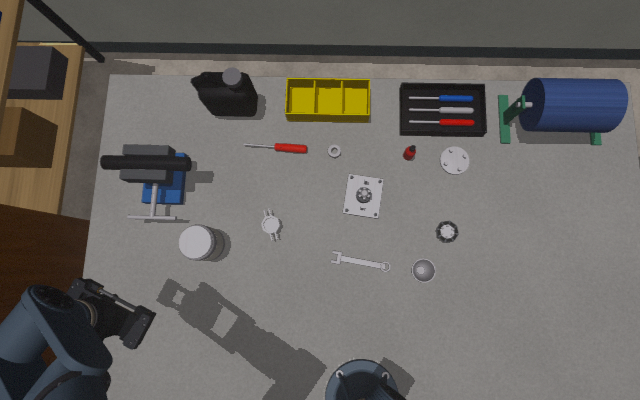

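View pics/scene0.png

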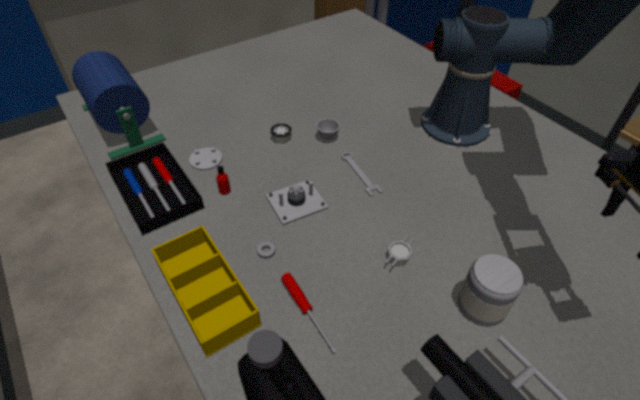

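Top view: clutch at about (363,196), separator on its puck at (271,225), disc at (447,232), tin at (198,243), bowl at (424,271). I'll zoom in on the three parts.

Run:
```python
from h import *
c=np.load('top.npy',allow_pickle=True).item(); s=np.load('scene.npy',allow_pickle=True).item()
def crop(im,u,v,r=28): return cv2.resize(im[v-r:v+r,u-r:u+r],(260,260),interpolation=cv2.INTER_CUBIC)
A=np.hstack([crop(c['color'],*p) for p in((271,225),(447,232),(363,196))])
B=np.hstack([crop(s['color'],*p) for p in((399,253),(281,131),(297,200))])
cv2.imwrite('pics/m1.png',np.vstack([A,B]))
for n,u,v,z in(('sep',271,225,.031),('disc',447,232,.031),('cl',363,196,.05),('tin',198,243,.12),('bowl',424,271,.045),('bottle',409,153,.08)):print(n,ray(c,u,v,z).round(3))
for n,u,v,z in(('sep',399,253,.031),('disc',281,131,.031),('cl',297,200,.05)):print(n,ray(s,u,v,z).round(3))
P=cloud(c)
for u,v in((271,225),(447,232),(363,196),(350,180),(198,243)): print(P[v,u].round(3))
```

```text
sep [0.479 0.28  0.031]
disc [ 0.472 -0.242  0.031]
cl [0.57  0.008 0.05 ]
tin [0.416 0.462 0.12 ]
bowl [ 0.357 -0.169  0.045]
bottle [ 0.696 -0.123  0.08 ]
sep [0.489 0.286 0.031]
disc [ 0.478 -0.237  0.031]
cl [0.598 0.038 0.05 ]
[0.48  0.28  0.027]
[ 0.472 -0.243  0.026]
[0.569 0.008 0.056]
[0.626 0.046 0.013]
[0.416 0.462 0.119]
```

View pics/m1.png

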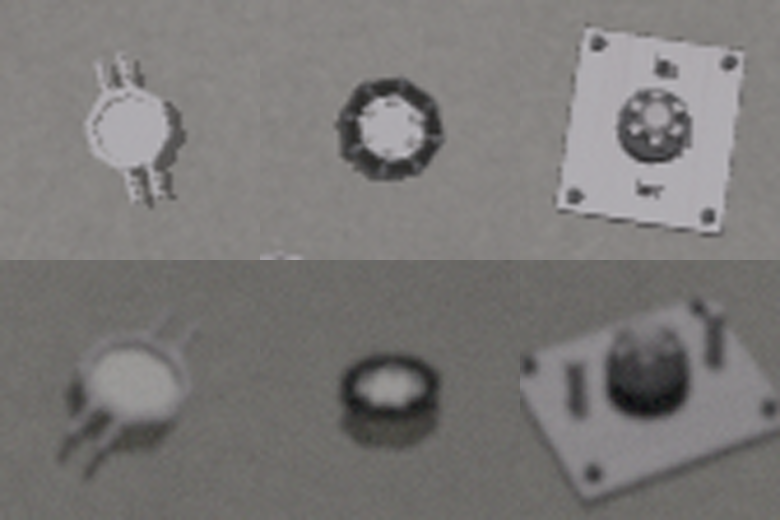

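The crops show: separator forks along image vertical, tilted slightly; disc octagon with white puck inside; clutch plate with pillars above and below the hub and six splines visible. Next, precise measurements.

```bash
cat >> h.py <<'E'
def mv(xyz,yaw=None):
    "from measured pose to TCP xyz, and tool y-axis along yaw deg (mod 180): tool-frame cm after the twist, twist deg"
    from scipy.spatial.transform import Rotation as R
    o=robot.get_obs(); r=R.from_quat(o['tool_rot']); M=r.as_matrix(); y0=np.degrees(np.arctan2(M[1,1],M[0,1]))
    t=0 if yaw is None else -((yaw-y0+90)%180-90)
    M2=(r*R.from_euler('z',t,degrees=True)).as_matrix()
    print('y0',y0.round(2),'twist',round(t,2),'q6',np.degrees(o['q'][5]).round(1),'lin cm',(M2.T@(np.array(xyz)-o['position'])*100).round(2))
E
python3 - <<'E'
from h import *
for n,cc in(('top',((271,225),(447,232),(363,196))),('scene',((399,253),(281,131),(297,200)))):
    c=np.load(n+'.npy',allow_pickle=True).item(); g=cv2.cvtColor(c['color'],cv2.COLOR_BGR2GRAY).astype(float)
    for (u,v),nm in zip(cc,('sep','disc','cl')):
        r=26; K=8
        a=cv2.resize(g[v-r:v+r,u-r:u+r],None,fx=K,fy=K,interpolation=cv2.INTER_CUBIC)
        bg=np.median(a); 
        if nm=='disc': m=a<bg-30 
        else: m=a>bg+ (25 if n=='top' or nm=='cl' else 12)
        z={'sep':.031,'disc':.031,'cl':.010}[nm]
        m=m.astype(np.uint8)
        cs,_=cv2.findContours(m,cv2.RETR_EXTERNAL,cv2.CHAIN_APPROX_NONE); k=max(cs,key=cv2.contourArea)
        px=(k[:,0]+.5)/K-.5+[u-r,v-r]
        W=np.array([ray(c,*p,z)[:2] for p in px])
        f=W.astype(np.float32); R=cv2.minAreaRect(f); M=cv2.moments((f*1000).reshape(-1,1,2))
        print(n,nm,'bg',bg,'rect',np.round(R[0],4),np.round(R[1],4),round(R[2],1),'centroid',round(M['m10']/M['m00'],1),round(M['m01']/M['m00'],1),'area',M['m00'])
        if nm=='disc':
            ctr=np.array([M['m10'],M['m01']])/M['m00']/1000; d=W-ctr; th=np.arctan2(d[:,1],d[:,0]); rr=np.hypot(*d.T)
            # resample
            o=np.argsort(th); t=np.linspace(-np.pi,np.pi,721)[:-1]; ri=np.interp(t,th[o],rr[o],period=2*np.pi)
            C=(ri*np.exp(8j*t)).sum(); print('  corner dir mod45',np.degrees(np.angle(C.conj())/8+0)%45,abs(C)/720, ri.mean(),'flat normal',(np.degrees(-np.angle(C)*-1/8)+22.5)%45)
E
```

```text
top sep bg 132.44081425108016 rect [0.4834 0.2849] [0.055  0.0521] 61.0 centroid 482.7 283.5 area 2123.9722898933105
top disc bg 132.25823038630188 rect [ 0.473  -0.2398] [0.0636 0.0674] 56.5 centroid 473.5 -240.2 area 3372.207946712384
  corner dir mod45 11.98669140821295 0.000354640567471465 0.03274979349468676 flat normal 10.51330859178705
top cl bg 134.13206095807254 rect [0.5796 0.0057] [0.1083 0.1232] 82.4 centroid 578.2 6.0 area 12454.30676613736
scene sep bg 108.04293196089566 rect [0.4832 0.2834] [0.0409 0.0499] 62.0 centroid 485.2 282.7 area 1459.1952358987182
scene disc bg 105.91304265521467 rect [ 0.4833 -0.2318] [0.092  0.0618] 56.1 centroid 482.0 -232.5 area 4695.965381680988
  corner dir mod45 7.440546149336276 5.262811311781967e-05 0.03819977943087843 flat normal 15.059453850663724
scene cl bg 108.3093081638217 rect [0.5798 0.0025] [0.1033 0.1195] 83.3 centroid 595.6 8.9 area 5241.016782049588
```

```bash
cat > ph.py <<'E'
from h import *
def phase(c,ctr,z,r0,r1,hi):
    "direction (deg mod 60) of the bright (hi=1) or dark (hi=-1) six-fold pattern in the ring r0..r1, with dc/6th amplitude"
    g=cv2.cvtColor(c['color'],cv2.COLOR_BGR2GRAY).astype(np.float32); out=[]
    for r in np.linspace(r0,r1,5):
        t=np.radians(np.arange(0,360,2.)); uv=np.array([proj(c,[ctr[0]+r*np.cos(a),ctr[1]+r*np.sin(a),z]) for a in t],np.float32)
        p=cv2.remap(g,uv[:,:1],uv[:,1:],cv2.INTER_CUBIC)[:,0]
        F=[abs((p*np.exp(1j*k*t)).mean()) for k in(1,2,3,4,5,6,7)]
        C=hi*(p*np.exp(6j*t)).mean(); out.append((round(r*1000,1),round(np.degrees(np.angle(C))/6%60,1),np.round(F,1).tolist()))
    for o in out: print(o)
E
python3 - <<'E'
from ph import *
for n in('top','scene'):
    c=np.load(n+'.npy',allow_pickle=True).item(); 
    print(n,'disc dark teeth'); phase(c,(.4733,-.240),.031,.014,.019,-1)
    print('hub bright'); phase(c,(.5796,.0057),.05,.012,.018,1)
c=np.load('top.npy',allow_pickle=True).item(); g=cv2.cvtColor(c['color'],cv2.COLOR_BGR2GRAY).astype(np.float32)
# fork direction: brightness at radius 40-46 mm about the separator
for r in(.036,.040,.044):
  for s in(0,180):
    a=np.arange(-20,50,3.); uv=np.array([proj(c,[.4827+r*np.cos(np.radians(x+s)),.2835+r*np.sin(np.radians(x+s)),.031]) for x in a],np.float32)
    print(r,s,cv2.remap(g,uv[:,:1],uv[:,1:],cv2.INTER_LINEAR)[:,0].astype(int).tolist())
E
```

```text
top disc dark teeth
(np.float64(14.0), np.float64(55.1), [1.6, 2.0, 1.7, 1.2, 2.4, 6.5, 0.5])
(np.float64(15.2), np.float64(55.2), [1.8, 1.2, 1.5, 1.3, 1.5, 8.9, 1.7])
(np.float64(16.5), np.float64(54.6), [1.6, 1.5, 1.3, 2.1, 2.1, 8.7, 3.3])
(np.float64(17.8), np.float64(52.4), [7.3, 4.5, 0.7, 3.3, 1.8, 6.4, 5.0])
(np.float64(19.0), np.float64(46.8), [17.1, 6.0, 1.5, 2.4, 1.5, 4.0, 5.1])
hub bright
(np.float64(12.0), np.float64(59.2), [1.5, 1.8, 1.1, 1.3, 4.1, 10.9, 1.4])
(np.float64(13.5), np.float64(59.2), [0.4, 3.0, 2.1, 2.0, 3.9, 20.5, 0.6])
(np.float64(15.0), np.float64(59.3), [0.6, 1.1, 1.7, 0.7, 3.2, 25.8, 1.2])
(np.float64(16.5), np.float64(59.2), [1.8, 1.1, 1.3, 0.5, 2.1, 21.3, 2.0])
(np.float64(18.0), np.float64(58.6), [7.1, 1.2, 1.1, 0.8, 1.7, 10.8, 1.4])
scene disc dark teeth
(np.float64(14.0), np.float64(46.1), [10.4, 0.7, 1.0, 1.4, 3.1, 0.7, 1.3])
(np.float64(15.2), np.float64(45.2), [11.4, 1.1, 1.6, 1.1, 3.0, 1.1, 1.9])
(np.float64(16.5), np.float64(42.9), [12.5, 1.4, 1.7, 1.3, 2.4, 1.5, 2.3])
(np.float64(17.8), np.float64(42.9), [13.4, 1.6, 1.6, 1.5, 1.8, 1.9, 2.3])
(
[... 525 characters left out ...]
7, 103, 118, 135, 140, 149, 157, 146, 132, 131, 132, 131, 130]
0.036 180 [131, 131, 131, 131, 131, 132, 131, 140, 158, 143, 134, 132, 115, 96, 91, 108, 150, 156, 154, 127, 98, 88, 88, 87]
0.04 0 [133, 132, 131, 128, 109, 112, 134, 137, 151, 163, 146, 124, 109, 128, 133, 139, 159, 152, 133, 132, 132, 131, 130, 128]
0.04 180 [132, 131, 132, 132, 132, 131, 130, 136, 149, 163, 156, 138, 124, 104, 96, 133, 154, 154, 136, 122, 104, 97, 113, 127]
0.044 0 [134, 135, 133, 132, 127, 125, 134, 135, 137, 144, 154, 139, 132, 131, 131, 147, 156, 146, 136, 133, 132, 130, 129, 129]
0.044 180 [133, 131, 130, 130, 131, 130, 129, 131, 136, 160, 149, 130, 126, 103, 117, 144, 168, 138, 120, 97, 89, 94, 120, 130]
```

```bash
python3 -c "
from h import *
mv([.4827,.2835,.12],108); mv([.4827,.2835,.0265],108)"
```

```text
y0 66.06 twist -41.94 q6 -10.2 lin cm [-12.97 -34.4   11.89]
y0 66.06 twist -41.94 q6 -10.2 lin cm [-12.98 -34.38  21.24]
```

```bash
python3 -m pendant '[{"jaw":1,"linear":[0,0,0],"twist":-7},{"jaw":1,"linear":[0,0,0],"twist":-7},{"jaw":1,"linear":[0,0,0],"twist":-7},{"jaw":1,"linear":[0,0,0],"twist":-7},{"jaw":1,"linear":[0,0,0],"twist":-7},{"jaw":1,"linear":[0,0,0],"twist":-7}]' 15
python3 -m pendant '[{"jaw":1,"linear":[-1.3,-3.44,0.8],"twist":0},{"jaw":1,"linear":[-1.3,-3.44,0.8],"twist":0},{"jaw":1,"linear":[-1.3,-3.44,0.8],"twist":0},{"jaw":1,"linear":[-1.3,-3.44,0.8],"twist":0},{"jaw":1,"linear":[-1.3,-3.44,1.2],"twist":0},{"jaw":1,"linear":[-1.3,-3.44,1.2],"twist":0},{"jaw":1,"linear":[-1.3,-3.44,1.5],"twist":0},{"jaw":1,"linear":[-1.3,-3.44,1.5],"twist":0},{"jaw":1,"linear":[-1.3,-3.44,1.7],"twist":0},{"jaw":1,"linear":[-1.3,-3.44,1.7],"twist":0},{"jaw":1,"linear":[0,0,0],"twist":0},{"jaw":1,"linear":[0,0,0],"twist":0}]'
python3 -c "
from h import *
mv([.4827,.2835,.0265],108)"
```

```text
time: 0.6
position: [0.2533, 0.5709, 0.239]
tool_rot: [-0.16, 0.987, -0.0, -0.0]
ft_force: [-0.3, 0.2, 0.5]
grip_width: 0.0873
grip_force: 0.0
time: 1.6
position: [0.4844, 0.2825, 0.1181]
tool_rot: [-0.155, 0.988, -0.0, -0.001]
ft_force: [-0.6, 0.6, 0.2]
grip_width: 0.0871
grip_force: 0.0
y0 107.81 twist -0.19 q6 -89.0 lin cm [0.1  0.15 9.16]
```

```bash
python3 -m pendant '[{"jaw":1,"linear":[0.1,0.15,2.5],"twist":0},{"jaw":1,"linear":[0,0,2.5],"twist":0},{"jaw":1,"linear":[0,0,2.2],"twist":0},{"jaw":1,"linear":[0,0,1.4],"twist":0},{"jaw":1,"linear":[0,0,0.56],"twist":0},{"jaw":0.7,"linear":[0,0,0],"twist":0},{"jaw":0.5,"linear":[0,0,0],"twist":0},{"jaw":0.5,"linear":[0,0,0],"twist":0},{"jaw":0.5,"linear":[0,0,0],"twist":0},{"jaw":0.5,"linear":[0,0,0],"twist":0}]' 20
python3 -c "
from h import *
mv([.4827,.2835,.0265],108)"
```

```text
time: 2.43
position: [0.483, 0.286, 0.029]
tool_rot: [-0.157, 0.988, 0.0, 0.001]
ft_force: [0.3, -1.5, -0.5]
grip_width: 0.0619
grip_force: 0.1
y0 108.07 twist 0.07 q6 -88.8 lin cm [ 0.1  -0.23  0.25]
```

```bash
python3 -m pendant '[{"jaw":0.6,"linear":[0.1,-0.2,0.2],"twist":0},{"jaw":0.45,"linear":[0,0,0],"twist":0},{"jaw":0.45,"linear":[0,0,0],"twist":0},{"jaw":0.45,"linear":[0,0,0],"twist":0},{"jaw":0.45,"linear":[0,0,0],"twist":0},{"jaw":0.45,"linear":[0,0,0],"twist":0}]' 20
python3 -c "
from h import *
mv([.4827,.2835,.0265],108)"
```

```text
time: 2.93
position: [0.4821, 0.2831, 0.0261]
tool_rot: [-0.157, 0.988, -0.0, -0.0]
ft_force: [0.6, -2.7, 3.8]
grip_width: 0.0515
grip_force: 20.0
y0 108.06 twist 0.06 q6 -89.1 lin cm [-0.07  0.02 -0.04]
```

```bash
python3 -m pendant '[{"jaw":0.45,"linear":[0,0,-1],"twist":0},{"jaw":0.45,"linear":[0,0,-3],"twist":0},{"jaw":0.45,"linear":[0,0,-3.5],"twist":0},{"jaw":0.45,"linear":[0,0,-2],"twist":0},{"jaw":0.45,"linear":[0,0,0],"twist":6.4},{"jaw":0.45,"linear":[0,0,0],"twist":6.4},{"jaw":0.45,"linear":[0,0,0],"twist":6.4},{"jaw":0.45,"linear":[0,0,0],"twist":6.4},{"jaw":0.45,"linear":[0,0,0],"twist":0}]' 20
python3 -c "
from h import *
mv([.5796,.0057,.11],82.4)"
```

```text
time: 3.68
position: [0.4818, 0.2837, 0.1214]
tool_rot: [0.067, 0.998, 0.0, 0.0]
ft_force: [0.2, -0.2, -1.0]
grip_width: 0.0516
grip_force: 20.0
y0 82.35 twist -0.05 q6 -63.4 lin cm [-13.37 -26.26   1.13]
```

```bash
python3 -m pendant '[{"jaw":0.45,"linear":[-1,-2,0],"twist":0},{"jaw":0.45,"linear":[-1.6,-3.15,0],"twist":0},{"jaw":0.45,"linear":[-1.6,-3.15,0],"twist":0},{"jaw":0.45,"linear":[-1.6,-3.15,0],"twist":0},{"jaw":0.45,"linear":[-1.6,-3.15,0],"twist":0},{"jaw":0.45,"linear":[-1.6,-3.15,0],"twist":0},{"jaw":0.45,"linear":[-1.6,-3.15,0],"twist":0},{"jaw":0.45,"linear":[-1.6,-3.15,0.5],"twist":0},{"jaw":0.45,"linear":[-1.17,-2.2,0.6],"twist":0},{"jaw":0.45,"linear":[-0.6,-1.2,0],"twist":0},{"jaw":0.45,"linear":[0,0,0],"twist":0},{"jaw":0.45,"linear":[0,0,0],"twist":0}]' 20
python3 - <<'E'
from h import *
mv([.5796,.0057,.11],82.4)
c=shot('top');np.save('t2.npy',c,allow_pickle=True); s=shot('scene');np.save('s2.npy',s,allow_pickle=True)
def crop(c,p,r=35):
    u,v=proj(c,p).astype(int); print(u,v); return cv2.resize(c['color'][v-r:v+r,u-r:u+r],(390,390),interpolation=cv2.INTER_CUBIC)
cv2.imwrite('pics/m2.png',np.hstack([crop(c,[.58,.006,.1]),crop(s,[.58,.006,.1])]))
E
```

```text
time: 4.68
position: [0.584, -0.0066, 0.1099]
tool_rot: [0.066, 0.998, 0.0, -0.001]
ft_force: [-0.0, -0.3, -0.7]
grip_width: 0.0515
grip_force: 20.0
y0 82.45 twist 0.05 q6 -94.1 lin cm [ 0.6   1.17 -0.  ]
365 189
295 174
```

View pics/m2.png

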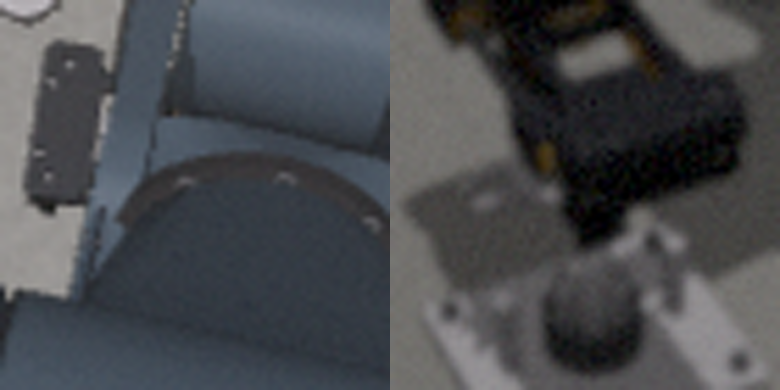

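The top camera is blocked by the arm; the scene view shows the plate level, in the gripper, above the hub. I'll go by the measurements and feel.

```bash
python3 -m pendant '[{"jaw":0.45,"linear":[0.3,0.6,0],"twist":0},{"jaw":0.45,"linear":[0.37,0.57,1],"twist":0},{"jaw":0.45,"linear":[0,0,1.5],"twist":0},{"jaw":0.45,"linear":[0,0,1.2],"twist":0},{"jaw":0.45,"linear":[0,0,0.6],"twist":0},{"jaw":0.45,"linear":[0,0,0],"twist":0},{"jaw":0.45,"linear":[0,0,0],"twist":0}]' 20
python3 -c "
from h import *
mv([.5789,.0058,.064],82.4)"
```

```text
time: 5.37
position: [0.5792, 0.006, 0.0667]
tool_rot: [0.065, 0.998, 0.0, -0.0]
ft_force: [1.0, 0.7, 0.0]
grip_width: 0.0514
grip_force: 20.0
y0 82.51 twist 0.11 q6 -93.0 lin cm [ 0.03 -0.02  0.27]
```

```bash
python3 -m pendant '[{"jaw":0.45,"linear":[0,0,0.4],"twist":0},{"jaw":0.45,"linear":[0,0,0.3],"twist":0},{"jaw":0.45,"linear":[0,0,0.2],"twist":0},{"jaw":0.45,"linear":[0,0,0.2],"twist":0},{"jaw":0.45,"linear":[0,0,0.1],"twist":0},{"jaw":0.45,"linear":[0,0,0.1],"twist":0},{"jaw":0.45,"linear":[0,0,0],"twist":0}]' 20
python3 -c "
from h import *
mv([.5789,.0058,.0325],82.4);print(robot.get_obs()['moment'])"
```

```text
time: 5.95
position: [0.5795, 0.0053, 0.0541]
tool_rot: [0.066, 0.998, -0.0, 0.0]
ft_force: [-0.5, -0.5, 0.7]
grip_width: 0.0515
grip_force: 20.0
y0 82.46 twist 0.06 q6 -93.0 lin cm [0.06 0.04 2.16]
[-0.01350968  0.10770462 -0.01880001]
```

```bash
python3 -m pendant '[{"jaw":0.45,"linear":[0.02,0,0.15],"twist":0},{"jaw":0.45,"linear":[0.02,0,0.15],"twist":0},{"jaw":0.45,"linear":[0,0,0.15],"twist":0},{"jaw":0.45,"linear":[0,0,0.15],"twist":0},{"jaw":0.45,"linear":[0,0,0.1],"twist":0},{"jaw":0.45,"linear":[0,0,0],"twist":0}]' 20
python3 -c "
from h import *
mv([.5789,.0058,.0325],82.4);print(robot.get_obs()['moment'])"
```

```text
time: 6.45
position: [0.5798, 0.0047, 0.0468]
tool_rot: [0.065, 0.998, -0.001, 0.001]
ft_force: [1.5, -5.7, -0.1]
grip_width: 0.0517
grip_force: 20.0
y0 82.49 twist 0.09 q6 -93.0 lin cm [0.1  0.1  1.43]
[-0.86218483 -0.10340592  0.11711055]
```

```bash
python3 -m pendant '[{"jaw":0.45,"linear":[0,-0.06,0],"twist":0},{"jaw":0.45,"linear":[0,0,0.15],"twist":0},{"jaw":0.45,"linear":[0,0,0.15],"twist":0},{"jaw":0.45,"linear":[0,0,0.15],"twist":0},{"jaw":0.45,"linear":[0,0,0.15],"twist":0},{"jaw":0.45,"linear":[0,0,0.1],"twist":0},{"jaw":0.45,"linear":[0,0,0],"twist":0}]' 20
python3 -c "
from h import *
mv([.5789,.0058,.0325],82.4);print(robot.get_obs()['moment'])"
```

```text
time: 7.03
position: [0.5796, 0.0047, 0.0398]
tool_rot: [0.066, 0.998, -0.0, 0.001]
ft_force: [2.9, -5.2, -0.3]
grip_width: 0.0517
grip_force: 20.0
y0 82.46 twist 0.06 q6 -93.0 lin cm [0.08 0.1  0.73]
[-0.75652181 -0.37777593  0.04019257]
```

```bash
python3 -m pendant '[{"jaw":0.45,"linear":[-0.03,-0.06,0],"twist":0},{"jaw":0.45,"linear":[0,0,0.15],"twist":0},{"jaw":0.45,"linear":[0,0,0.15],"twist":0},{"jaw":0.45,"linear":[0,0,0.15],"twist":0},{"jaw":0.45,"linear":[0,0,0.1],"twist":0},{"jaw":0.45,"linear":[0,0,0.08],"twist":0},{"jaw":0.45,"linear":[0,0,0],"twist":0}]' 20
python3 -c "
from h import *
mv([.5789,.0058,.0325],82.4);print(robot.get_obs()['moment'])"
```

```text
time: 7.62
position: [0.5792, 0.0043, 0.0334]
tool_rot: [0.066, 0.998, 0.0, 0.0]
ft_force: [2.5, -3.2, -0.1]
grip_width: 0.0515
grip_force: 20.0
y0 82.46 twist 0.06 q6 -93.1 lin cm [0.05 0.15 0.09]
[-0.47756895 -0.47900922  0.04951596]
```

```bash
python3 -m pendant '[{"jaw":0.45,"linear":[0,-0.03,0.05],"twist":0},{"jaw":0.45,"linear":[0,0,0.05],"twist":0},{"jaw":0.45,"linear":[0,0,0.03],"twist":0},{"jaw":0.45,"linear":[0,0,0],"twist":0}]' 20
```

```text
time: 7.95
position: [0.5791, 0.0041, 0.0323]
tool_rot: [0.066, 0.998, 0.0, 0.0]
ft_force: [2.8, -2.5, 1.0]
grip_width: 0.0516
grip_force: 20.0
```

```bash
python3 -m pendant '[{"jaw":0.45,"linear":[0,0,0.03],"twist":0},{"jaw":0.65,"linear":[0,0,0],"twist":0},{"jaw":0.8,"linear":[0,0,0],"twist":0},{"jaw":0.9,"linear":[0,0,0],"twist":0},{"jaw":0.9,"linear":[0,0,0],"twist":0},{"jaw":0.9,"linear":[0,0,-1],"twist":0},{"jaw":1,"linear":[0,0,-3],"twist":0},{"jaw":1,"linear":[0,0,-4],"twist":0},{"jaw":1,"linear":[0,0,-3],"twist":0}]' 20
python3 -c "
from h import *
mv([.4733,-.24,.12],100.3)
mv([.4733,-.24,.12],55.3)"
```

```text
time: 8.7
position: [0.5789, 0.0041, 0.1443]
tool_rot: [0.066, 0.998, 0.0, -0.0]
ft_force: [0.1, -0.3, -0.3]
grip_width: 0.0853
grip_force: 0.0
y0 82.47 twist -17.83 q6 -93.1 lin cm [ 14.75 -22.13   2.43]
y0 82.47 twist 27.17 q6 -93.1 lin cm [ -5.21 -26.08   2.43]
```

```bash
python3 -m pendant '[{"jaw":1,"linear":[0,0,0],"twist":6.8},{"jaw":1,"linear":[0,0,0],"twist":6.8},{"jaw":1,"linear":[0,0,0],"twist":6.8},{"jaw":1,"linear":[0,0,0],"twist":6.8},{"jaw":1,"linear":[-0.5,-2.5,0],"twist":0},{"jaw":1,"linear":[-0.7,-3.5,0],"twist":0},{"jaw":1,"linear":[-0.7,-3.5,0],"twist":0},{"jaw":1,"linear":[-0.7,-3.5,0],"twist":0},{"jaw":1,"linear":[-0.7,-3.5,0.5],"twist":0},{"jaw":1,"linear":[-0.7,-3.5,0.5],"twist":0},{"jaw":1,"linear":[-0.7,-3.5,0.5],"twist":0},{"jaw":1,"linear":[-0.5,-2.5,0.9],"twist":0}]' 20
python3 -m pendant '[{"jaw":1,"linear":[0,0,0],"twist":0},{"jaw":1,"linear":[0,0,0],"twist":0}]' 20
python3 - <<'E'
from ph import *
mv([.4733,-.24,.0265],55.3)
c=shot('top')
def crop(c,p,r=28):
    u,v=proj(c,p).astype(int); return cv2.resize(c['color'][v-r:v+r,u-r:u+r],(400,400),interpolation=cv2.INTER_CUBIC)
s=shot('scene')
cv2.imwrite('pics/m3.png',np.hstack([crop(c,[.58,.006,.04]),crop(s,[.58,.006,.04])]))
phase(c,(.5796,.0057),.05,.012,.018,1)
P=cloud(c); 
u,v=proj(c,[.5796,.0057,.037]).round().astype(int); Q=P[v-25:v+25,u-25:u+25].reshape(-1,3); r=np.hypot(Q[:,0]-.5796,Q[:,1]-.0057)
m=(r>.0205)&(r<.025); print(np.percentile(Q[m,2],[10,30,50,70,90]).round(4))
E
```

```text
time: 9.7
position: [0.4729, -0.242, 0.1191]
tool_rot: [0.299, 0.954, -0.001, 0.001]
ft_force: [0.2, 0.1, -0.3]
grip_width: 0.0872
grip_force: 0.0
time: 9.87
position: [0.4728, -0.2402, 0.1181]
tool_rot: [0.3, 0.954, 0.0, -0.001]
ft_force: [0.2, -0.1, 0.4]
grip_width: 0.0869
grip_force: 0.0
y0 55.06 twist -0.24 q6 -94.1 lin cm [-0.04  0.05  9.16]
(np.float64(12.0), np.float64(59.6), [1.5, 1.9, 1.0, 1.8, 4.5, 11.8, 1.7])
(np.float64(13.5), np.float64(59.1), [1.3, 3.0, 2.3, 2.4, 4.2, 21.9, 0.9])
(np.float64(15.0), np.float64(59.1), [1.6, 0.9, 3.6, 1.5, 4.3, 26.9, 1.3])
(np.float64(16.5), np.float64(59.4), [9.6, 3.0, 2.3, 2.1, 4.4, 21.4, 0.8])
(np.float64(18.0), np.float64(0.1), [19.7, 2.2, 2.0, 1.5, 3.9, 10.5, 2.1])
[0.0325 0.0355 0.0365 0.0382 0.0395]
```

View pics/m3.png

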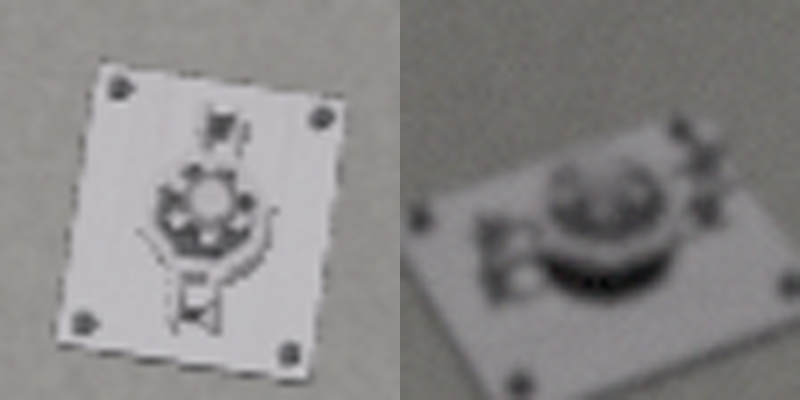

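The separator is home: its top is at about 36.5 mm and the forks straddle both pillars (crop left at (220,128) and (195,310)). Now the disc.

```bash
python3 -m pendant '[{"jaw":1,"linear":[-0.04,0.05,2.5],"twist":0},{"jaw":1,"linear":[0,0,2.5],"twist":0},{"jaw":1,"linear":[0,0,2.2],"twist":0},{"jaw":1,"linear":[0,0,1.4],"twist":0},{"jaw":1,"linear":[0,0,0.56],"twist":0},{"jaw":1,"linear":[0,0,0],"twist":0},{"jaw":1,"linear":[0,0,0],"twist":0}]' 20
python3 -c "
from h import *
mv([.4733,-.24,.0265],55.3)"
```

```text
time: 10.55
position: [0.475, -0.2384, 0.0269]
tool_rot: [0.298, 0.955, -0.0, 0.0]
ft_force: [0.1, 0.2, 0.4]
grip_width: 0.0872
grip_force: 0.0
y0 55.36 twist 0.06 q6 -94.1 lin cm [ 0.05 -0.22  0.04]
```

```bash
python3 -m pendant '[{"jaw":0.85,"linear":[0.05,-0.22,0.04],"twist":0},{"jaw":0.7,"linear":[0,0,0],"twist":0},{"jaw":0.6,"linear":[0,0,0],"twist":0},{"jaw":0.6,"linear":[0,0,0],"twist":0},{"jaw":0.6,"linear":[0,0,0],"twist":0},{"jaw":0.6,"linear":[0,0,0],"twist":0},{"jaw":0.6,"linear":[0,0,0],"twist":0},{"jaw":0.6,"linear":[0,0,0],"twist":0}]' 20
python3 -c "
from h import *
mv([.4733,-.24,.0265],55.3)"
```

```text
time: 11.22
position: [0.4729, -0.241, 0.0266]
tool_rot: [0.299, 0.954, -0.0, 0.0]
ft_force: [-0.6, 0.0, 5.1]
grip_width: 0.0613
grip_force: 20.3
y0 55.26 twist -0.04 q6 -94.3 lin cm [0.02 0.11 0.01]
```

```bash
python3 -m pendant '[{"jaw":0.6,"linear":[0,0,-1],"twist":0},{"jaw":0.6,"linear":[0,0,-3],"twist":0},{"jaw":0.6,"linear":[0,0,-3.5],"twist":0},{"jaw":0.6,"linear":[0,0,-2],"twist":0},{"jaw":0.6,"linear":[0,0,0],"twist":-4},{"jaw":0.6,"linear":[0,0,0],"twist":0}]' 20
python3 -c "
from h import *
mv([.579,.005,.11],59.2)"
```

```text
time: 11.72
position: [0.4734, -0.2411, 0.1229]
tool_rot: [0.264, 0.964, -0.001, 0.002]
ft_force: [0.0, 0.2, -2.0]
grip_width: 0.0615
grip_force: 20.2
y0 59.34 twist 0.14 q6 -98.4 lin cm [ 3.53 26.55  1.27]
```

```bash
python3 -m pendant '[{"jaw":0.6,"linear":[0.28,2.1,0],"twist":0},{"jaw":0.6,"linear":[0.45,3.35,0],"twist":0},{"jaw":0.6,"linear":[0.45,3.35,0],"twist":0},{"jaw":0.6,"linear":[0.45,3.35,0],"twist":0},{"jaw":0.6,"linear":[0.45,3.35,0],"twist":0},{"jaw":0.6,"linear":[0.45,3.35,0],"twist":0},{"jaw":0.6,"linear":[0.45,3.35,0.4],"twist":0},{"jaw":0.6,"linear":[0.35,2.6,0.5],"twist":0},{"jaw":0.6,"linear":[0.2,1.75,0.3],"twist":0},{"jaw":0.6,"linear":[0,0,0],"twist":0},{"jaw":0.6,"linear":[0,0,0],"twist":0}]' 20
python3 -c "
from h import *
mv([.579,.005,.065],59.2)"
```

```text
time: 12.63
position: [0.5771, 0.0066, 0.1079]
tool_rot: [0.264, 0.964, -0.0, -0.001]
ft_force: [0.3, 0.1, -0.9]
grip_width: 0.0617
grip_force: 20.2
y0 59.34 twist 0.14 q6 -69.7 lin cm [-0.26 -0.03  4.29]
```

```bash
python3 -m pendant '[{"jaw":0.6,"linear":[-0.25,0,1],"twist":0},{"jaw":0.6,"linear":[0,0,1.5],"twist":0},{"jaw":0.6,"linear":[0,0,1.2],"twist":0},{"jaw":0.6,"linear":[0,0,0.6],"twist":0},{"jaw":0.6,"linear":[0,0,0.2],"twist":0},{"jaw":0.6,"linear":[0,0,0],"twist":0},{"jaw":0.6,"linear":[0,0,0],"twist":0}]' 20
python3 -c "
from h import *
mv([.579,.005,.052],59.2)"
```

```text
time: 13.22
position: [0.5803, 0.0038, 0.0641]
tool_rot: [0.265, 0.964, -0.0, 0.0]
ft_force: [0.2, -0.1, -0.6]
grip_width: 0.062
grip_force: 20.2
y0 59.22 twist 0.02 q6 -69.9 lin cm [0.17 0.03 1.21]
```

```bash
python3 -m pendant '[{"jaw":0.6,"linear":[0.12,0.03,0],"twist":0},{"jaw":0.6,"linear":[0,0,0.2],"twist":0},{"jaw":0.6,"linear":[0,0,0.2],"twist":0},{"jaw":0.6,"linear":[0,0,0],"twist":0},{"jaw":0.6,"linear":[0,0,0],"twist":0}]' 20
python3 -c "
from h import *
mv([.579,.005,.052],59.2)"
```

```text
time: 13.63
position: [0.5793, 0.0053, 0.0601]
tool_rot: [0.265, 0.964, 0.0, 0.0]
ft_force: [-0.3, 0.6, -0.9]
grip_width: 0.0617
grip_force: 20.2
y0 59.27 twist 0.07 q6 -69.8 lin cm [ 0.01 -0.04  0.81]
```

```bash
python3 -m pendant '[{"jaw":0.6,"linear":[0,0,0.2],"twist":0},{"jaw":0.6,"linear":[0,0,0.2],"twist":0},{"jaw":0.6,"linear":[0,0,0.2],"twist":0},{"jaw":0.6,"linear":[0,0,0.12],"twist":0},{"jaw":0.6,"linear":[0,0,0],"twist":0},{"jaw":0.6,"linear":[0,0,0],"twist":0}]' 20
python3 -c "
from h import *
mv([.579,.005,.052],59.2);print(robot.get_obs()['moment'])"
```

```text
time: 14.13
position: [0.579, 0.0052, 0.0526]
tool_rot: [0.265, 0.964, -0.0, -0.0]
ft_force: [-1.2, 0.8, -0.5]
grip_width: 0.0613
grip_force: 20.2
y0 59.26 twist 0.06 q6 -69.8 lin cm [-0.01 -0.02  0.06]
[0.01663216 0.08528182 0.02227564]
```

```bash
python3 -m pendant '[{"jaw":0.6,"linear":[0,0,0.08],"twist":0},{"jaw":0.6,"linear":[0,0,0.08],"twist":0},{"jaw":0.6,"linear":[0,0,0.08],"twist":0},{"jaw":0.6,"linear":[0,0,0.08],"twist":0},{"jaw":0.6,"linear":[0,0,0],"twist":0}]' 20
python3 -c "
from h import *
mv([.579,.005,.0376],59.2);print(robot.get_obs()['moment'])"
```

```text
time: 14.55
position: [0.579, 0.0052, 0.0505]
tool_rot: [0.265, 0.964, -0.0, -0.0]
ft_force: [-1.8, -0.4, 6.1]
grip_width: 0.0616
grip_force: 20.4
y0 59.27 twist 0.07 q6 -69.8 lin cm [-0.01 -0.02  1.29]
[0.01009278 0.4765075  0.04382284]
```

Light contact on the spline tops (6 N). Feel by turning.

```bash
python3 -m pendant '[{"jaw":0.6,"linear":[0,0,0],"twist":-1},{"jaw":0.6,"linear":[0,0,0],"twist":-1},{"jaw":0.6,"linear":[0,0,0],"twist":-1},{"jaw":0.6,"linear":[0,0,0],"twist":0}]' 20
python3 -m pendant '[{"jaw":0.6,"linear":[0,0,0],"twist":1.5},{"jaw":0.6,"linear":[0,0,0],"twist":1.5},{"jaw":0.6,"linear":[0,0,0],"twist":1.5},{"jaw":0.6,"linear":[0,0,0],"twist":1.5},{"jaw":0.6,"linear":[0,0,0],"twist":0}]' 20
python3 -c "
from h import *
mv([.579,.005,.0376],59.2);print(robot.get_obs()['moment'])"
```

```text
time: 14.88
position: [0.579, 0.0054, 0.0505]
tool_rot: [0.24, 0.971, 0.0, -0.0]
ft_force: [-2.9, 0.2, 5.7]
grip_width: 0.0616
grip_force: 20.4
time: 15.3
position: [0.5792, 0.0049, 0.0505]
tool_rot: [0.29, 0.957, -0.0, 0.0]
ft_force: [-2.5, -0.8, 5.5]
grip_width: 0.0616
grip_force: 20.3
y0 56.24 twist -2.96 q6 -66.8 lin cm [0.02 0.   1.29]
[-0.12944288  0.37994741  0.02353289]
```

The teeth belong in the gaps, 30° from the bright spline tops, so turn to about 89.2° (fingers clear of the pillars).

```bash
python3 -m pendant '[{"jaw":0.6,"linear":[0,0,-0.5],"twist":0},{"jaw":0.6,"linear":[0,0,0],"twist":-6.6},{"jaw":0.6,"linear":[0,0,0],"twist":-6.6},{"jaw":0.6,"linear":[0,0,0],"twist":-6.6},{"jaw":0.6,"linear":[0,0,0],"twist":-6.6},{"jaw":0.6,"linear":[0,0,0],"twist":-6.6},{"jaw":0.6,"linear":[0,0,0],"twist":0},{"jaw":0.6,"linear":[0,0,0.1],"twist":0},{"jaw":0.6,"linear":[0,0,0.1],"twist":0},{"jaw":0.6,"linear":[0,0,0],"twist":0}]' 20
python3 -c "
from h import *
mv([.579,.005,.0376],89.2);print(robot.get_obs()['moment'])"
```

```text
time: 16.13
position: [0.579, 0.0048, 0.0532]
tool_rot: [0.007, 1.0, -0.0, -0.0]
ft_force: [-3.0, -1.0, 4.8]
grip_width: 0.0619
grip_force: 20.3
y0 89.15 twist -0.05 q6 -99.7 lin cm [-0.01  0.02  1.56]
[-0.25926473  0.43673542 -0.04679877]
```

```bash
python3 -m pendant '[{"jaw":0.6,"linear":[0.06,0,-0.05],"twist":0},{"jaw":0.6,"linear":[0,0,0],"twist":0},{"jaw":0.6,"linear":[0,0,0],"twist":0}]' 20
python3 -m pendant '[{"jaw":0.6,"linear":[0.06,-0.02,0.05],"twist":0},{"jaw":0.6,"linear":[0,0,0.05],"twist":0},{"jaw":0.6,"linear":[0,0,0],"twist":0}]' 20
python3 -c "
from h import *
mv([.579,.005,.0376],89.2);print(robot.get_obs()['moment'])"
```

```text
time: 16.38
position: [0.5788, 0.0049, 0.0533]
tool_rot: [0.007, 1.0, -0.0, 0.0]
ft_force: [-1.9, -2.8, 2.6]
grip_width: 0.0614
grip_force: 20.3
time: 16.63
position: [0.5778, 0.0052, 0.0517]
tool_rot: [0.007, 1.0, 0.0, -0.0]
ft_force: [-0.9, -1.4, -0.6]
grip_width: 0.0613
grip_force: 20.3
y0 89.24 twist 0.04 q6 -99.8 lin cm [-0.12 -0.01  1.41]
[-0.13972957  0.26441255  0.00517476]
```

Free of the nose now; go down slowly.

```bash
python3 -m pendant '[{"jaw":0.6,"linear":[0,0,0.08],"twist":0},{"jaw":0.6,"linear":[0,0,0.08],"twist":0},{"jaw":0.6,"linear":[0,0,0.08],"twist":0},{"jaw":0.6,"linear":[0,0,0.08],"twist":0},{"jaw":0.6,"linear":[0,0,0],"twist":0}]' 20
python3 -c "
from h import *
mv([.579,.005,.0376],89.2);print(robot.get_obs()['moment'])"
```

```text
time: 17.05
position: [0.5776, 0.0048, 0.0487]
tool_rot: [0.006, 1.0, -0.0, -0.001]
ft_force: [-1.9, -1.7, -0.7]
grip_width: 0.0616
grip_force: 20.3
y0 89.28 twist 0.08 q6 -99.8 lin cm [-0.14  0.02  1.1 ]
[-0.32427775  0.36234634  0.02091067]
```

It is past the spline tops with no vertical force: the teeth are entering.

```bash
python3 -m pendant '[{"jaw":0.6,"linear":[0.03,-0.03,0.1],"twist":0},{"jaw":0.6,"linear":[0,0,0.1],"twist":0},{"jaw":0.6,"linear":[0,0,0.1],"twist":0},{"jaw":0.6,"linear":[0,0,0.1],"twist":0},{"jaw":0.6,"linear":[0,0,0],"twist":0}]' 20
python3 -c "
from h import *
mv([.579,.005,.0376],89.2);print(robot.get_obs()['moment'])"
```

```text
time: 17.47
position: [0.5775, 0.0047, 0.0446]
tool_rot: [0.006, 1.0, 0.0, -0.0]
ft_force: [-2.8, -2.1, -0.6]
grip_width: 0.0615
grip_force: 20.3
y0 89.27 twist 0.07 q6 -99.9 lin cm [-0.15  0.04  0.7 ]
[-0.29881936  0.4198162  -0.00506496]
```

```bash
python3 -m pendant '[{"jaw":0.6,"linear":[0.04,-0.03,0.1],"twist":0},{"jaw":0.6,"linear":[0,0,0.15],"twist":0},{"jaw":0.6,"linear":[0,0,0.15],"twist":0},{"jaw":0.6,"linear":[0,0,0.1],"twist":0},{"jaw":0.6,"linear":[0,0,0.07],"twist":0},{"jaw":0.6,"linear":[0,0,0],"twist":0}]' 20
python3 -c "
from h import *
mv([.579,.005,.0376],89.2);print(robot.get_obs()['moment'])"
```

```text
time: 17.97
position: [0.5775, 0.0045, 0.039]
tool_rot: [0.006, 1.0, 0.0, 0.0]
ft_force: [-1.4, -0.7, -1.0]
grip_width: 0.0617
grip_force: 20.3
y0 89.26 twist 0.06 q6 -99.9 lin cm [-0.15  0.06  0.14]
[-0.19263653  0.31789929 -0.03780474]
```

```bash
python3 -m pendant '[{"jaw":0.6,"linear":[0,0,0.06],"twist":0},{"jaw":0.6,"linear":[0,0,0.05],"twist":0},{"jaw":0.6,"linear":[0,0,0.04],"twist":0},{"jaw":0.6,"linear":[0,0,0.03],"twist":0},{"jaw":0.6,"linear":[0,0,0],"twist":0}]' 20
```

```text
time: 18.38
position: [0.5775, 0.0044, 0.0376]
tool_rot: [0.006, 1.0, -0.0, 0.0]
ft_force: [-2.5, -0.7, 2.3]
grip_width: 0.0615
grip_force: 20.3
```

```bash
python3 -m pendant '[{"jaw":0.75,"linear":[0,0,0],"twist":0},{"jaw":0.9,"linear":[0,0,0],"twist":0},{"jaw":1,"linear":[0,0,0],"twist":0},{"jaw":1,"linear":[0,0,0],"twist":0},{"jaw":1,"linear":[0,0,-1],"twist":0},{"jaw":1,"linear":[0,0,-3],"twist":0},{"jaw":1,"linear":[0,0,-4],"twist":0},{"jaw":1,"linear":[0,0,-3],"twist":0},{"jaw":1,"linear":[0,3.5,0],"twist":0},{"jaw":1,"linear":[0,4,0],"twist":0},{"jaw":1,"linear":[0,4,0],"twist":0},{"jaw":1,"linear":[0,4,0],"twist":0}]' 20
python3 -m pendant '[{"jaw":1,"linear":[0,4,0],"twist":0},{"jaw":1,"linear":[0,4,0],"twist":0},{"jaw":1,"linear":[0,3,0],"twist":0},{"jaw":1,"linear":[0,0,0],"twist":0},{"jaw":1,"linear":[0,0,0],"twist":0},{"jaw":1,"linear":[0,0,0],"twist":0}]'
python3 - <<'E'
from h import *
c=shot('top'); s=shot('scene'); cv2.imwrite('pics/top3.png',c['color'])
def crop(c,p,r=28):
    u,v=proj(c,p).astype(int); return cv2.resize(c['color'][v-r:v+r,u-r:u+r],(400,400),interpolation=cv2.INTER_CUBIC)
cv2.imwrite('pics/m4.png',np.hstack([crop(c,[.58,.006,.04]),crop(s,[.58,.006,.04])]))
P=cloud(c); Q=P.reshape(-1,3); d=Q[:,:2]-[.5790,.005]; r=np.hypot(*d.T); a=np.degrees(np.arctan2(d[:,1],d[:,0]))
for k in range(-180,180,60):
    m=(r>.0215)&(r<.029)&(a>=k)&(a<k+60)&(Q[:,2]<.1); print(k,m.sum(),np.median(Q[m,2]).round(4))
E
```

```text
time: 19.38
position: [0.5796, 0.1607, 0.1489]
tool_rot: [0.007, 1.0, 0.0, 0.001]
ft_force: [1.0, -0.3, -0.0]
grip_width: 0.0871
grip_force: 0.0
time: 19.88
position: [0.5805, 0.269, 0.1477]
tool_rot: [0.006, 1.0, -0.0, -0.0]
ft_force: [1.1, 0.5, 0.4]
grip_width: 0.0873
grip_force: 0.0
-180 30 0.0412
-120 22 0.042
-60 23 0.0419
0 26 0.0423
60 20 0.0421
120 31 0.0403
```

View pics/m4.png

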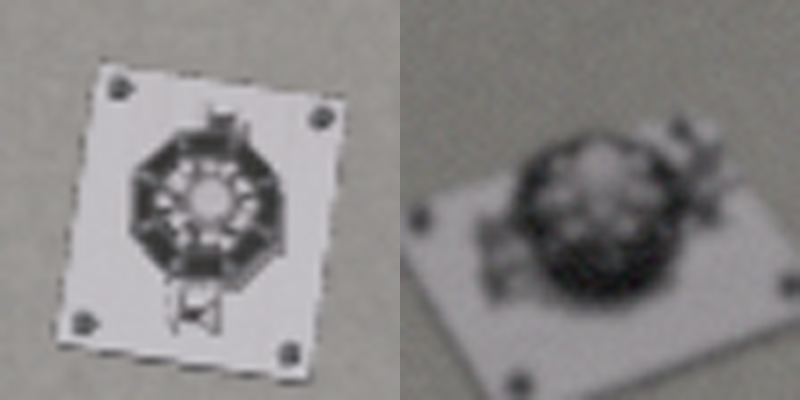

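The disc top is at about 42 mm all round, as it should be, with the teeth between the splines and the forks astride the pillars.

```bash
python3 -c "
from rig import robot
print(robot.hand_in())"
```

```text
the job is handed in; nothing more can be done
None
```

I built up the clutch and handed the job in at about 20 s of the 67 s; the verdict was not shown. In the last images the separator sits on the flange with its forks astride the pillars, and the disc lies flat on it with its top at about 42 mm, as specified. The highest wrist force I saw on the clutch was about 7 N, and I touched none of the bystanders.

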